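# Click a plug-in module into a control unit

## Robot

A 6-joint arm with a two-finger parallel gripper is mounted at the origin on the work surface. World frame = base frame: x ahead of the robot, y to its left, z up, the work surface at z = 0. Lengths are in m, angles in rad, forces in N, time in s.
With the tool pointing down it reaches from about 0.325 to 0.85 m from the base axis. Payload 15.5 kg.
Tool frame: the origin (TCP) lies at the very end of the fingers, on their centre line; the grasp point (between the pads) lies 19 mm behind it; z points along the fingers, y is the direction in which the jaws open and shut (so a half turn about z gives the same grasp; the last joint's range is limited). The gripper opens to 91 mm and grips with 3 to 60 N. Pads are 32 mm wide; open, the fingers measure 118 mm over their backs; the gripper's body (76 mm by 178 mm) begins 60 mm behind the grasp point.
Start: joints at [-1.403, 0.494, 1.345, -0, 1.302, -0.096], TCP at [0.162, -0.604, 0.214] pointing down, gripper open.
Joint ranges: [-2.91, 2.91], [-0.82, 2.16], [0.22, 2.67], [-1.22, 4.37], [0.12, 2.79], [-3.08, 3.08]. Speed limits (rad/s): [1.89, 1.89, 2.57, 3.01, 3.01, 3.01].

## Interface

Orientations are given as [roll, pitch, yaw] about the fixed x, y, z axes, in that order (R = Rz(yaw) Ry(pitch) Rx(roll)).
In Python, from station import ctrl, eyes, models gives the robot as it stands. The module is installed in compiled form; this text tells all that it offers.
- The arm moves only by the shell command python3 -m handwheel 'ROWS' [FORCE]. ROWS is JSON, a list of rows, each a list of 3 entries, a list of its own where there are three numbers: the shift along the tool's x, y, z in mm, then the turn about the tool's z in degrees, then the finger opening in mm, from 0 to 91.2. A call has 1 to 12 rows; each row is the pose to reach, as a shift and turn from the pose commanded when the call began, along the tool's axes at that moment; what a row does not reach only later rows make up. A row lasts 1/10 s, in which the tool goes at most 50 mm and 8.59 degrees, less where a joint would pass 70% of its speed; a pose out of reach is approached as far as the arm can. A call with a gripper value outside its range is refused whole. The fingers move at their own pace and stop on an object; FORCE is the grip in N (left out, the last holds). Time passes only in rows, so rows that repeat a pose let the fingers close. It gives the time, the measured TCP pose, the force and the opening at its end, in the units of the state.
- ctrl.observe(): the state, without advancing time (a new reading comes with each control period).
- eyes.snapshot(name): name is "side" or "top"; returns the picture (420x560x3 uint8, red, green, blue); there is no depth.
- eyes.get_calibration(name): a dict with "fx", "fy", "cx", "cy" (pixels), "rvec" (rotation vector, rad) and "tvec" (3), from world to camera coordinates, as OpenCV has them. Camera axes: x right, y down, z forward; pixel columns grow to the right and rows downward; lengths in m; the calibration is good to about 2 mm. A picture is of the moment at which its call begins. get_calibration takes no time and is no camera call.
- ctrl.sign_off(): hands the job in, once; it reports no verdict.
Trained networks look in the newest picture that a camera, given by its name, has taken for a name from the list of things; names that differ only in an ending like _2 or _b are one class to them, and where a whole thing is asked for, a point or a joint stands for the part that bears it (a point fixed in the world has none). Each returns a list of dicts, best first, with "score" (0 to 1); they miss things now and then, are a little off and sometimes report something else, mostly with a low value. They report only what shows in the picture. A call takes as long as a camera call. They do not tell look-alikes from the thing itself.
- models.recognise(camera, query): "location" ([column, row] as shares, 0 to 1, of the picture: columns of its width, rows of its height, amid what is visible of it).
- models.trace(camera, query): "mask" (420x560 bool, what is visible of it) and "location" ([column, row] as shares, 0 to 1, of the picture: columns of its width, rows of its height, amid what is visible of it).
The state is a dict: "time_s": time; "qpos": joint angles; "qvel": joint speeds; "joint_torque": joint torques, N m; "ee_pos": TCP position; "tool_rot": TCP orientation; "contact_force": force on the tool from outside, world axes, zero at the start; "ft_torque": the same for the moment, N m; "grip_width": finger opening in m.
Only numpy, scipy, OpenCV 4.12 (cv2) and the standard library are available. Lean on these libraries where they do the work, as an engineer would, in place of code of your own. Each camera call takes 0.05 s, during which the arm holds its last target.

## Task

Fit the dark plug-in module into the recess of the opened control unit: its gold-contact nose goes in first, tucked under the white lip at the far end of the recess, then press its yellow-striped tail down until the module lies flat on the recess floor, its top flush with the lip's, and the yellow spring latch has snapped back over it. Press with care, with no more than about 40 N, and leave the other things on the bench where they are.

Things in the scene. Friction and masses are not known exactly. Their poses are not given: they have to be found in the camera images.
- module: Dark grey plug-in module, 90 g, lying flat at first. Base plate 67 (x) x 46 (y) x 8 (z) mm, on it a block 47 x 46 mm reaching 20 mm above the underside. In front of the block the plate's nose (+x, gold contacts) sticks out 14 mm, behind it the plate's tail (-x) 6 mm; a yellow stripe crosses the block's top at the tail. Origin: centre of the underside; z up.
- module_nose (a point): Middle of the bottom edge of the module's nose, 33.5 mm ahead of the module's origin; same axes as the module.
- module_tail (a point): Middle of the bottom edge of the module's tail, 33.5 mm behind the module's origin; same axes as the module.
- unit: Opened control unit, fixed on an aluminium jig plate 4 to 20 mm high: black housing 180 (x) x 150 (y) mm, level top 46 mm above its underside, green board strips with parts 3 mm high along both sides. Origin: centre of the housing's underside; x from the deck to the recess, away from the robot. Recess: x -10 to 59.5, y -24.5 to 24.5 mm; its inner frame (floor, lip, latch) sits lower in some units.
- deck (a point): On the bare aluminium deck, flat near part of the unit's top (x -95 to -10 mm in the unit's frame; this point at x = -50, z = 46 mm), axes as the unit. The module can lie and slide on it, between two steel rails 5 mm high that narrow from 59 mm apart at the near end to 49 mm at the recess and go on straight along both sides of it.
- seat (a point): Centre of the recess floor at its highest setting (x 24.75, z 26 mm in the unit's frame), axes as the unit. The true floor, with lip and latch, lies 0 to 6 mm lower: find it by feel. A white lip, 20 mm high over the floor, roofs the recess's last 7 mm, with an 11 mm high slot under it for the nose; the opening, 62.5 mm long, is shorter than the module, which enters only nose down, tilted.
- latch (a joint): Yellow spring latch, 20 mm wide, amid the recess's near wall. At 0 (m) its nose stands 5.5 mm out of the wall, its flat underside 9 mm above the floor, its top a slope up to the wall. The tail, pressed down (5 to 15 N), drives it back into the wall (value grows, up to 0.008 m); with the tail on the floor it springs back to 0 over the tail's ledge.
- relay: Blue relay block 50 x 36 x 26 mm with a paper label, not to be moved. Origin: centre of its underside.
- spool: White spool, 54 mm across, 40 mm high, bystander. Origin: centre of its underside.
- flux_jar: Small jar, 40 mm across, 45 mm high, bystander. Origin: centre of its underside.
- bottle: Slim bottle, 32 mm across, 100 mm high, bystander. Origin: centre of its underside.
- screwdriver: Screwdriver, 160 mm long, lying, bystander. Origin: centre of its underside, which lies along the tool.
- tin: Flat aluminium tin, 64 mm across, 22 mm high, bystander. Origin: centre of its underside.
- dish: Blue dish, 100 mm across, 25 mm high, bystander. Origin: centre of its underside.
Mind the look-alikes: they are no part of the job. Leave any red look-alike of the module alone.

How it is judged:
By the outcome, as a careful person would: the job done as asked, in the order asked, and still so for the second after the job is handed in, with the robot touching nothing.
It also fails if it takes over 54 s, if anything falls off the work surface, if the arm or the gripper's body presses on something with over 40 N, if the wrist force passes 120 N, or if a joint passes its speed limit or range.

## Working session

There is one attempt and no reset: what is moved stays moved. The work goes in short steps, Python scripts to look and compute and a shell command to move; the robot and the scene stay as the last step left them, time stands still between calls to the robot, and variables do not carry over. Pictures are saved under pics/ and viewed, and the job is handed in when it is done.

```bash
mkdir -p pics; ls; python3 - <<'E'
from station import ctrl, eyes, models
import cv2
for n in("side","top"):
    im=eyes.snapshot(n); cv2.imwrite(f"pics/{n}0.png",im[:,:,::-1]); print(eyes.get_calibration(n))
print(ctrl.observe())
E
```

```text
pics
{'fx': 398.4360316525813, 'fy': 398.4360316525813, 'cx': 278.95728623314164, 'cy': 203.494515725062, 'rvec': array([ 2.28164909, -0.34804033,  0.13911353]), 'tvec': array([-0.54570542,  0.13995426,  0.77877369])}
{'fx': 432.0513161693316, 'fy': 432.0513161693316, 'cx': 285.606559343343, 'cy': 210.76680982715513, 'rvec': array([ 2.1802351 , -2.16725824,  0.11968697]), 'tvec': array([-0.04554213,  0.58822655,  0.98987983])}
{'time_s': 0.1, 'qpos': array([-1.40348511e+00,  4.94121784e-01,  1.34607112e+00,  5.79920077e-08,
        1.30249655e+00, -9.55033062e-02]), 'qvel': array([ 0.00063588, -0.00261843, -0.00048228, -0.00030897, -0.00071337,
        0.00046355]), 'joint_torque': array([ 1.52634522e-03, -8.80241060e+01, -3.82541513e+01,  7.09136459e-02,
        4.82144777e-02,  3.65440712e-06]), 'ee_pos': array([ 0.16231837, -0.6031989 ,  0.21339677]), 'tool_rot': array([-3.14050086e+00, -1.04644337e-04,  2.62814454e-01]), 'contact_force': array([0.79425023, 0.37789215, 0.36625299]), 'ft_torque': array([-0.00122991, -0.04000837,  0.04922815]), 'grip_width': 0.09085798962320171}
```

View pics/side0.png

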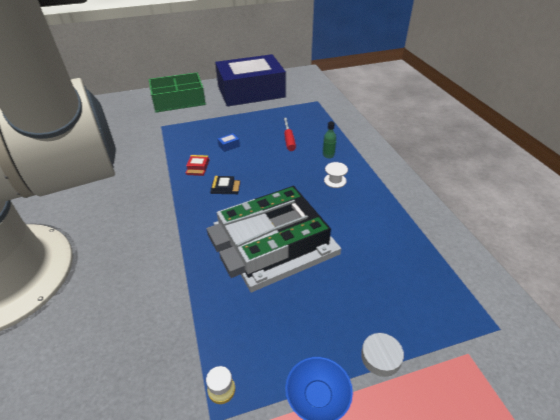

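View pics/top0.png

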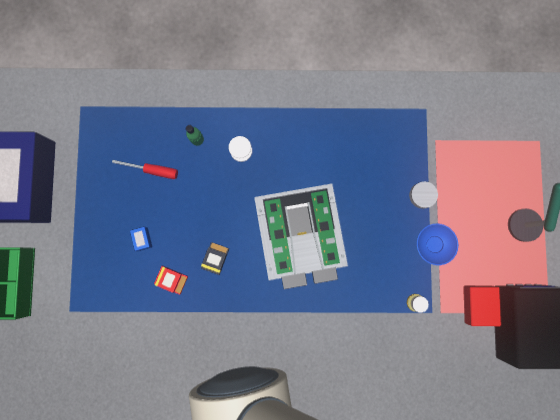

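```bash
cat > h.py <<'E'
from station import ctrl, eyes, models
import cv2, numpy as np
def cal(n):
    c=eyes.get_calibration(n); K=np.array([[c['fx'],0,c['cx']],[0,c['fy'],c['cy']],[0,0,1]])
    return K,np.array(c['rvec']),np.array(c['tvec'])
def proj(n,P):
    K,r,t=cal(n); return cv2.projectPoints(np.atleast_2d(np.asarray(P,float)),r,t,K,None)[0][:,0]
def ray(n,px):
    K,r,t=cal(n); R=cv2.Rodrigues(r)[0]; d=R.T@np.linalg.inv(K)@np.array([px[0],px[1],1.]); return -R.T@t,d
def onz(n,px,z):
    o,d=ray(n,px); return o+d*(z-o[2])/d[2]
def tri(pxs):
    A=np.zeros((3,3));b=np.zeros(3)
    for n,px in pxs.items():
        o,d=ray(n,px); d=d/np.linalg.norm(d); M=np.eye(3)-np.outer(d,d); A+=M;b+=M@o
    return np.linalg.solve(A,b)
def crop(n,im,c,w,h,s,name):
    x,y=int(c[0]-w/2),int(c[1]-h/2); k=im[max(y,0):y+h,max(x,0):x+w]
    cv2.imwrite(name,cv2.resize(k,None,fx=s,fy=s,interpolation=cv2.INTER_CUBIC)[:,:,::-1])
E
python3 - <<'E'
from h import *
t=cv2.imread('pics/top0.png')[:,:,::-1]; s=cv2.imread('pics/side0.png')[:,:,::-1]
crop('top',t,(275,235),160,120,5,'pics/t1.png'); crop('side',s,(255,220),160,120,5,'pics/s1.png')
for n in('top','side'):
  for q in('module','unit','relay'):
    for d in models.trace(n,q)[:3]:
      m=d['mask']; pts=np.argwhere(m)[:,::-1].astype(np.float32)
      print(n,q,round(d['score'],2),np.array(d['location'])*[560,420],m.sum(),cv2.minAreaRect(pts), onz(n,np.array(d['location'])*[560,420],.02 if q!='unit' else .06).round(4))
E
```

```text
top module 0.73 [171.024 281.106] 596 ((170.50001525878906, 279.5000305175781), (28.174455642700195, 22.807889938354492), 26.56505012512207) [0.4224 0.225  0.02  ]
top module 0.4 [142.408 236.586] 385 ((140.7941131591797, 238.17649841308594), (22.07073974609375, 17.947635650634766), 75.96376037597656) [0.526  0.2958 0.02  ]
top unit 0.82 [301.28 233.1 ] 7117 ((301.4429626464844, 237.01007080078125), (96.33499908447266, 80.11502838134766), 79.99201965332031) [ 0.5345 -0.0778  0.06  ]
top unit 0.62 [217.28  259.098] 533 ((214.65516662597656, 257.362060546875), (20.055095672607422, 27.66860580444336), 21.801406860351562) [0.4746 0.1122 0.06  ]
top relay 0.75 [144.424 238.014] 375 ((140.79412841796875, 238.17649841308594), (22.070741653442383, 17.46256446838379), 75.96376037597656) [0.5227 0.2909 0.02  ]
side module 0.61 [195.72  163.884] 389 ((196.67324829101562, 164.767333984375), (21.79131317138672, 20.497766494750977), 5.710593223571777) [0.4178 0.2198 0.02  ]
side module 0.55 [222.992 185.598] 471 ((224.5, 184.5), (17.0, 29.0), 90.0) [0.467 0.113 0.02 ]
side unit 0.8 [269.192 237.888] 8715 ((270.8707275390625, 235.6982879638672), (88.3692398071289, 115.54967498779297), 66.80140686035156) [ 0.5155 -0.119   0.06  ]
side relay 0.49 [226.072 142.884] 267 ((227.60000610351562, 141.8000030517578), (14.546475410461426, 20.238576889038086), 71.56504821777344) [0.5102 0.2903 0.02  ]
```

View pics/t1.png

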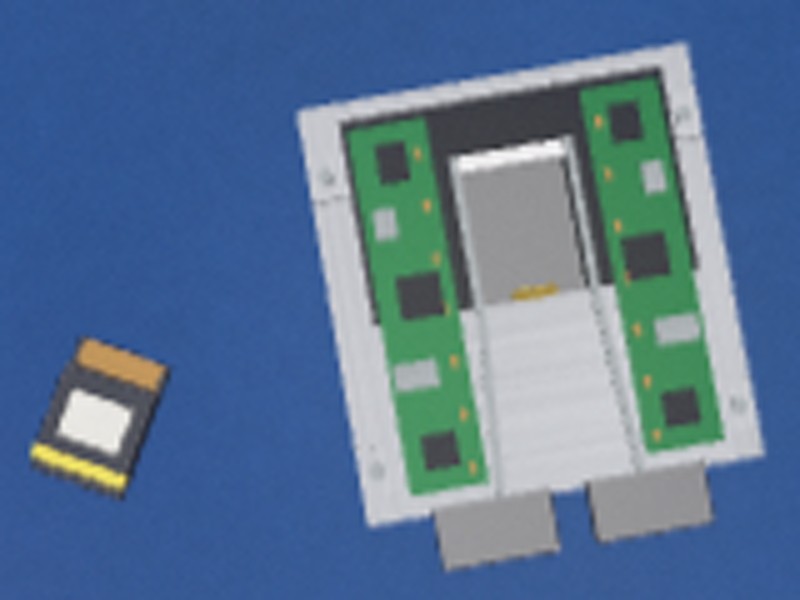

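View pics/s1.png

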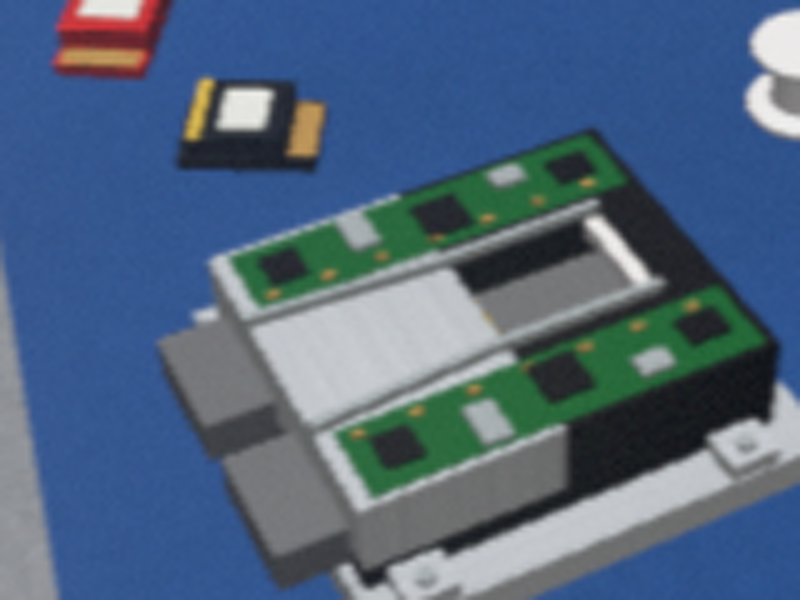

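```bash
cat > fit.py <<'E'
from h import *
from scipy.optimize import least_squares
T=lambda u,v:((u+.5)/5-.5+195,(v+.5)/5-.5+175); S=lambda u,v:((u+.5)/5-.5+175,(v+.5)/5-.5+160)
unit=[('top',(90,75,46),T(343,125)),('top',(90,-75,46),T(660,68)),('top',(-95,29.5,51),T(497,495)),('top',(-95,-29.5,51),T(640,470)),
('side',(90,75,46),S(595,130)),('side',(90,-75,46),S(775,343)),('side',(-95,75,46),S(212,262)),('side',(-95,-75,46),S(358,505)),
('side',(-95,29.5,51),S(250,315)),('side',(-95,-29.5,51),S(318,428))]
mod=[('top',(33.5,23,8),T(83,340)),('top',(33.5,-23,8),T(168,370)),('top',(-27.5,23,20),T(33,447)),('top',(-27.5,-23,20),T(123,485)),
('side',(33.5,-23,8),S(315,160)),('side',(33.5,23,8),S(326,103)),('side',(-27.5,-23,20),S(186,137)),('side',(-27.5,23,20),S(203,80)),('side',(19.5,-23,20),S(287,142)),('side',(19.5,23,20),S(295,82))]
def fit(pts,p0,fz,cams=('top','side')):
    pts=[p for p in pts if p[0] in cams]
    def world(p,q):
        c,s=np.cos(p[3]),np.sin(p[3]); q=np.array(q)/1e3; return [p[0]+c*q[0]-s*q[1],p[1]+s*q[0]+c*q[1],p[2]+q[2]]
    def f(p):
        p=np.array([p[0],p[1],0 if fz else p[2],p[3]]); return np.concatenate([proj(n,world(p,q))[0]-px for n,q,px in pts])
    r=least_squares(f,p0,loss='soft_l1'); return r.x,f(r.x).reshape(-1,2)
if __name__=='__main__':
  for nm,pts,p0,fz in(('unit',unit,[.54,-.08,.012,.17],0),('mod',mod,[.46,.11,0,-.35],1)):
   for cams in(('top','side'),('top',),('side',)):
    x,r=fit(pts,p0,fz or len(cams)==1,cams); 
    print(nm,cams,x[:3].round(4),np.degrees(x[3]).round(2)); print(r.round(1).tolist())
E
python3 fit.py
```

```text
unit ('top', 'side') [ 0.539  -0.0769  0.0169] 10.2
[[-1.4, -1.7], [-0.4, -1.3], [1.5, 1.4], [-1.2, 1.8], [2.2, -0.6], [3.7, 0.0], [-0.4, 0.1], [0.0, 2.2], [-0.1, 1.7], [-2.0, -1.0]]
unit ('top',) [ 0.5401 -0.0792  0.0119] 10.26
[[-0.1, -1.1], [-0.2, -0.6], [2.3, 0.6], [-0.8, 1.1]]
unit ('side',) [ 0.5416 -0.0585  0.012 ] 10.5
[[0.3, 0.0], [0.7, -0.8], [0.0, 0.2], [-0.1, 0.4], [0.2, 1.4], [-1.9, -2.1]]
mod ('top', 'side') [0.4746 0.1259 0.0134] -19.52
[[-0.5, -0.3], [0.5, 0.2], [-0.6, 2.6], [-0.3, 1.7], [0.6, 0.4], [0.7, -0.3], [0.3, 0.6], [0.0, -0.0], [-0.1, 0.0], [0.8, -0.1]]
mod ('top',) [0.4772 0.1254 0.0092] -20.36
[[-0.0, -1.5], [0.9, -0.7], [-0.5, 1.3], [-0.2, 0.7]]
mod ('side',) [ 0.4738  0.1267 -0.    ] -19.58
[[0.2, 0.3], [0.3, -0.4], [-0.1, 0.5], [-0.3, -0.1], [-0.5, -0.1], [0.4, -0.2]]
```

```bash
cat > ov.py <<'E'
from fit import *
def W(p,q):
    c,s=np.cos(p[3]),np.sin(p[3]); q=np.array(q,float)/1e3; return np.stack([p[0]+c*q[:,0]-s*q[:,1],p[1]+s*q[:,0]+c*q[:,1],p[2]+q[:,2]],1)
UL=[[(90,75,46),(90,-75,46),(-90,-75,46),(-90,75,46),(90,75,46)],[(-95,29.5,51),(-10,24.5,51),(59.5,24.5,51)],[(-95,-29.5,51),(-10,-24.5,51),(59.5,-24.5,51)],[(-10,24.5,46),(-10,-24.5,46)],[(52.5,24.5,46),(52.5,-24.5,46)],[(59.5,24.5,46),(59.5,-24.5,46)]]
ML=[[(33.5,23,8),(33.5,-23,8),(33.5,-23,0),(-33.5,-23,0),(-33.5,-23,8),(-33.5,23,8)],[(-27.5,23,20),(-27.5,-23,20),(19.5,-23,20),(19.5,23,20),(-27.5,23,20)]]
def overlay(n,im,c,w,h,s,name,sets):
    x,y=int(c[0]-w/2),int(c[1]-h/2); k=cv2.resize(im[y:y+h,x:x+w],None,fx=s,fy=s,interpolation=cv2.INTER_CUBIC)
    for p,L in sets:
        for l in L:
            u=(proj(n,W(p,l))-[x,y]+.5)*s-.5
            cv2.polylines(k,[np.round(u).astype(int)],False,(255,0,255),1)
    cv2.imwrite(name,k[:,:,::-1])
E
python3 - <<'E'
from ov import *
t=cv2.imread('pics/top0.png')[:,:,::-1]; s=cv2.imread('pics/side0.png')[:,:,::-1]
u=[.539,-.0769,.0169,np.radians(10.2)]; m=[.4742,.1265,0,np.radians(-19.6)]
overlay('top',t,(275,235),160,120,5,'pics/t2.png',[(u,UL),(m,ML)])
overlay('side',s,(255,220),160,120,5,'pics/s2.png',[(u,UL),(m,ML)])
E
```

```text
(no output)
```

View pics/t2.png

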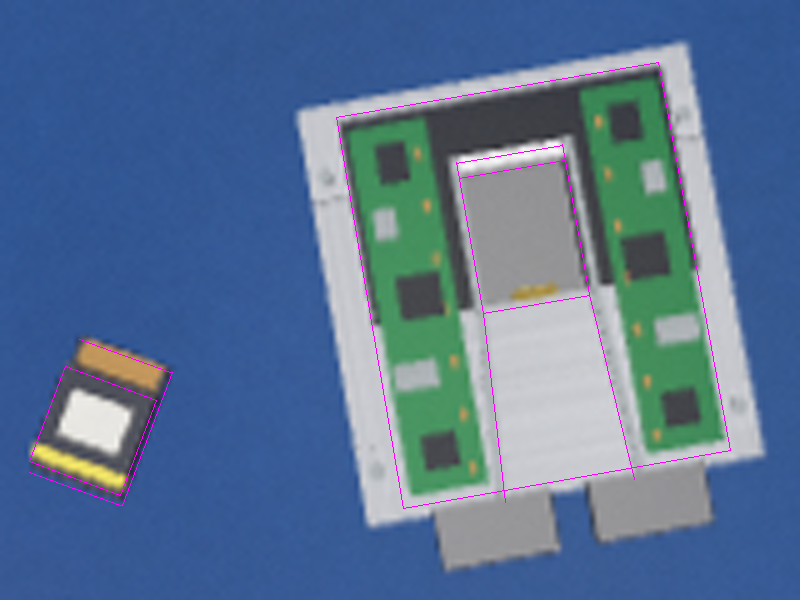

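View pics/s2.png

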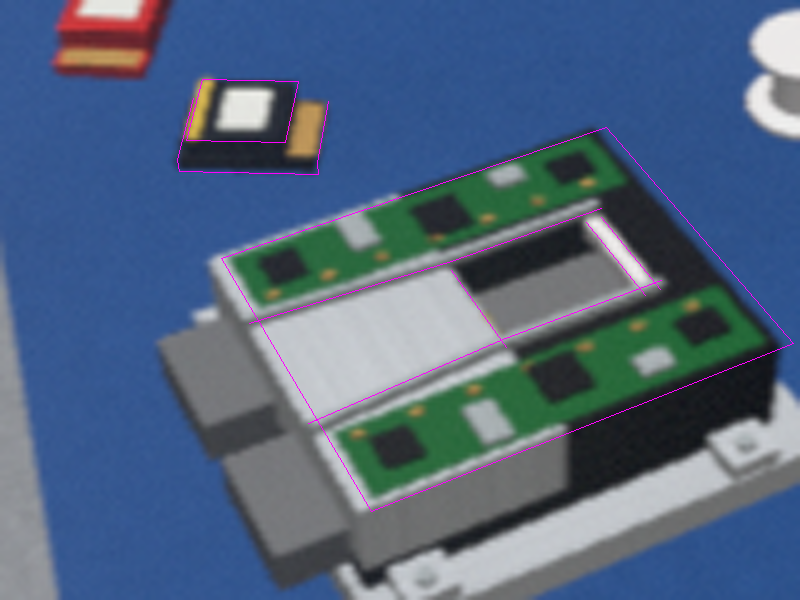

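```bash
cat > fit2.py <<'E'
from ov import *
U=[('top',(90,75,46),T(343,124)),('top',(90,-75,46),T(660,68)),('top',(-10,24.5,46),T(483,303)),('top',(-10,-24.5,46),T(592,288)),
('side',(90,75,46),S(596,129)),('side',(90,-75,46),S(777,343)),('side',(-10,24.5,46),S(453,267)),('side',(-10,-24.5,46),S(502,338))]
U2=[('top',(405,495)),('top',(726,446))]
M=[('top',(33.5,23,8),T(82,340)),('top',(33.5,-23,8),T(169,369)),('top',(-33.5,-23,0),T(121,499)),('top',(-27.5,23,20),T(31,447)),
('side',(33.5,-23,0),S(318,170)),('side',(33.5,23,8),S(326,103)),('side',(-33.5,-23,0),S(179,167)),('side',(-27.5,23,20),S(203,79)),('side',(19.5,-23,20),S(287,142)),('side',(19.5,23,20),S(295,82))]
def pr(n,P,dt,dr):
    K,r,t=cal(n); return cv2.projectPoints(P,r+dr,t+dt,K,None)[0][:,0]
def f(p):
    o=[]
    d={'top':(p[7:10]*1e-3,p[13:16]*1e-3),'side':(p[10:13]*1e-3,p[16:19]*1e-3)}
    for pose,pts in((p[:4],U),([p[4],p[5],0,p[6]],M)):
        for n,q,px in pts: o+=list((pr(n,W(pose,[q]),*d[n])[0]-px)/.5)
    return np.array(o+list(p[7:13]/1.5)+list(p[13:19]/2))
r=least_squares(f,[.54,-.077,.015,.178,.475,.126,-.34]+[0]*12,loss='soft_l1')
x=r.x; print('U',x[:4].round(4),np.degrees(x[3]),'M',x[4:7].round(4),np.degrees(x[6])); print(x[7:].round(1)); n=2*(len(U)+len(M)); print((f(x)[:n]*.5).reshape(-1,2).round(1).tolist())
print(np.sqrt(np.diag(np.linalg.pinv(r.jac.T@r.jac)))[:7].round(4))
E
python3 fit2.py
```

```text
Traceback (most recent call last):
  File "fit2.py", line 15, in <module>
    r=least_squares(f,[.54,-.077,.015,.178,.475,.126,-.34]+[0]*12,loss='soft_l1')
  File "fit2.py", line 13, in f
    for n,q,px in pts: o+=list((pr(n,W(pose,[q]),*d[n])[0]-px)/.5)
                                ~~^^^^^^^^^^^^^^^^^^^^^
  File "fit2.py", line 8, in pr
    K,r,t=cal(n); return cv2.projectPoints(P,r+dr,t+dt,K,None)[0][:,0]
          ~~~^^^
  File "h.py", line 4, in cal
    c=eyes.get_calibration(n); K=np.array([[c['fx'],0,c['cx']],[0,c['fy'],c['cy']],[0,0,1]])
ValueError: time passes only in moves, steps and waits
```

```bash
sed -i 's/^def cal(n):/import functools\n@functools.cache\ndef cal(n):/' h.py; python3 fit2.py; python3 -c "
from station import ctrl;print(ctrl.observe()['time_s'])"
```

```text
U [ 0.5381 -0.0765  0.0175  0.1758] 10.074588303995295 M [ 0.4755  0.1274 -0.3522] -20.180536081556962
[ 1.  -0.7  0.7 -1.2  0.1  1.   0.2  0.9  0.4 -0.9 -0.5  1. ]
[[-0.9, -1.5], [0.1, -1.2], [0.3, 2.0], [-0.3, 1.4], [1.1, -0.5], [2.1, -0.2], [-1.4, 0.4], [-0.4, 1.5], [-0.1, -1.1], [0.4, -0.1], [0.2, 0.2], [-0.3, 1.7], [-0.1, 0.7], [0.5, -0.5], [-0.1, 0.5], [-0.1, -0.2], [-0.5, -0.3], [0.6, -0.3]]
[0.0019 0.0019 0.0019 0.0104 0.0015 0.0018 0.0151]
0.4
```

```bash
python3 -m handwheel '[[[489,-627,0],35,70],[[489,-627,0],35,70],[[489,-627,0],35,70],[[489,-627,0],35,70],[[489,-627,0],35,70],[[489,-627,0],35,70],[[489,-627,0],35,70],[[489,-627,0],35,70],[[489,-627,0],35,70],[[489,-627,0],35,70],[[489,-627,0],35,70],[[489,-627,0],35,70]]'
```

```text
time_s: 1.6
ee_pos: [0.3955, -0.0507, 0.2143]
tool_rot: [3.142, -0.001, -0.348]
contact_force: [1.7, -1.1, -0.2]
grip_width: 0.0697
```

```bash
python3 -m handwheel '[[[10,-195,0],0,70],[[10,-195,0],0,70],[[10,-195,0],0,70],[[10,-195,0],0,70],[[10,-195,60],0,70],[[10,-195,110],0,70],[[10,-195,130],0,70],[[10,-195,130],0,70],[[10,-195,130],0,70]]'
python3 - <<'E'
from ov import *
o=ctrl.observe(); print(o['ee_pos'],o['tool_rot'],o['contact_force'])
for n in('top','side'):
    im=eyes.snapshot(n); cv2.imwrite(f'pics/{n}1f.png',im[:,:,::-1])
    c=proj(n,[.4717,.1288,.05])[0]; crop(n,im,c,120,90,6,f'pics/{n}1.png')
E
```

```text
time_s: 2.5
ee_pos: [0.4712, 0.1272, 0.0845]
tool_rot: [3.141, 0.0, -0.348]
contact_force: [1.3, 0.2, 0.4]
grip_width: 0.07
[0.47115693 0.12722485 0.08453724] [ 3.14139684e+00  3.96864227e-04 -3.48135639e-01] [1.27543595 0.18160225 0.41979661]
```

View pics/side1.png

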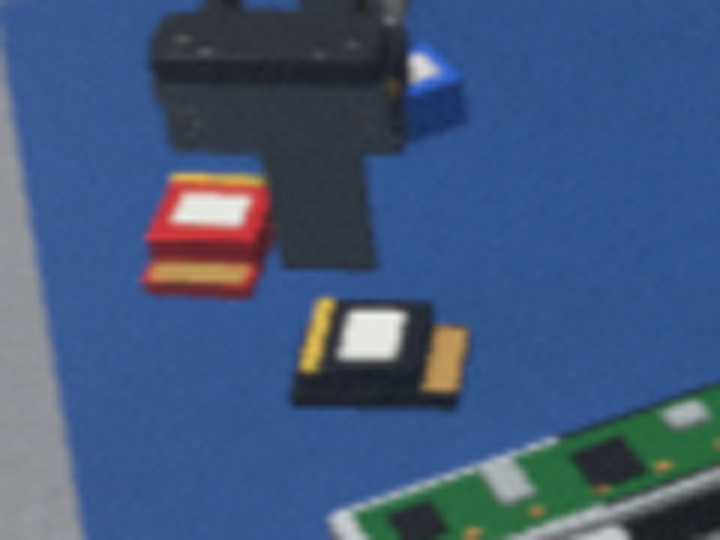

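View pics/top1.png

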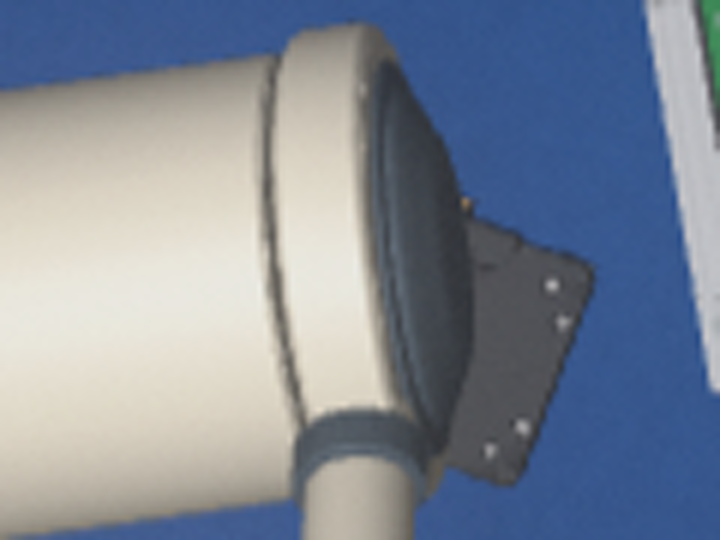

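```bash
python3 - <<'E'
from ov import *
o=ctrl.observe();p=o['ee_pos'];y=o['tool_rot'][2]
c=proj('side',[.4717,.1288,.05])[0]; x0,y0=int(c[0]-60),int(c[1]-45)
ty=np.array([np.sin(y),-np.cos(y),0]);tx=np.array([np.cos(y),np.sin(y),0])
P=[p+ty*.0485+tx*.016,p+ty*.0485-tx*.016]
print(((proj('side',P)-[x0,y0]+.5)*6-.5).round(0))
# module in this crop
k=lambda u,v:((u+.5)/6-.5+x0,(v+.5)/6-.5+y0)
pts=[('side',(33.5,-23,0),k(457,408)),('side',(33.5,23,8),k(470,327)),('side',(-33.5,-23,0),k(292,405)),('side',(-27.5,23,20),k(318,299)),('side',(19.5,-23,20),k(421,374)),('side',(19.5,23,20),k(433,302)),('side',(-27.5,-23,20),k(300,371))]
x,r=fit(pts,[.475,.126,0,-.34],1); print(x,np.degrees(x[3]),r.round(1).tolist())
E
```

```text
[[379. 280.]
 [292. 278.]]
[ 4.73641753e-01  1.27456408e-01 -1.75925043e-05 -3.40202525e-01] -19.492168880518516 [[0.2, 0.7], [0.0, -0.5], [-0.1, 0.6], [0.1, -0.1], [-0.4, -0.2], [0.1, -0.3], [-0.0, -0.1]]
```

```bash
python3 -m handwheel '[[[0,1,40],0,70],[[0,1,68],0,70],[[0,1,75],0,70],[[0,1,76],0,70],[[0,1,76],0,70]]'
```

```text
time_s: 3.1
ee_pos: [0.4716, 0.1264, 0.0094]
tool_rot: [-3.141, -0.002, -0.348]
contact_force: [0.3, 0.1, 0.6]
grip_width: 0.07
```

```bash
python3 -m handwheel '[[[0,0,1],0,44],[[0,0,1],0,42],[[0,0,1],0,42],[[0,0,1],0,42],[[0,0,1],0,42],[[0,0,1],0,42]]' 25; python3 -m handwheel '[[[0,0,-20],0,42],[[0,0,-50],0,42],[[0,0,-80],0,42],[[0,0,-110],0,42],[[0,0,-110],0,42],[[0,0,-110],0,42]]'
python3 - <<'E'
from ov import *
o=ctrl.observe(); print(o['ee_pos'],o['tool_rot'])
im=eyes.snapshot('side'); cv2.imwrite(f'pics/side2f.png',im[:,:,::-1])
c=proj('side',o['ee_pos'])[0]; print(c);crop('side',im,c,120,90,6,f'pics/side2.png')
E
```

```text
time_s: 3.7
ee_pos: [0.471, 0.1264, 0.0074]
tool_rot: [-3.141, -0.001, -0.348]
contact_force: [-0.6, -0.2, 9.4]
grip_width: 0.0457
time_s: 4.3
ee_pos: [0.4707, 0.1263, 0.1172]
tool_rot: [-3.141, -0.001, -0.348]
contact_force: [-0.8, 0.2, -1.6]
grip_width: 0.0456
[0.47074688 0.12632208 0.11724358] [-3.14103027e+00 -1.04389923e-03 -3.48049021e-01]
[218.89395943 147.98139681]
```

View pics/side2.png

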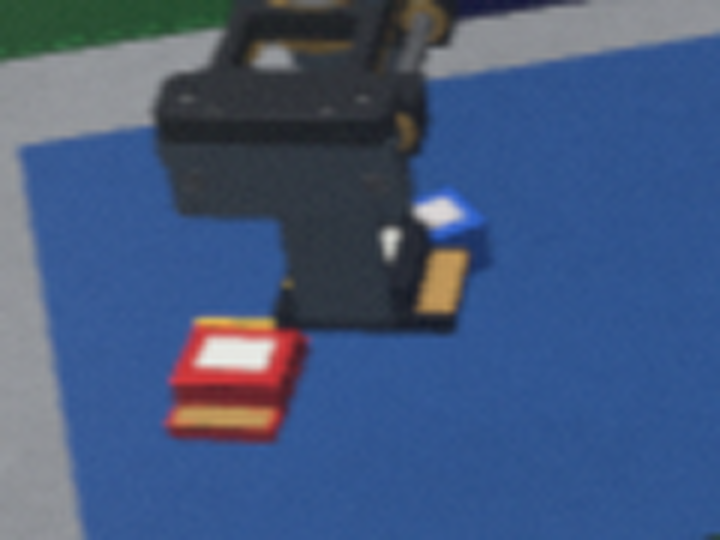

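```bash
python3 - <<'E'
from ov import *
o=ctrl.observe();p=o['ee_pos'];y=o['tool_rot'][2]
c=proj('side',p)[0]; x0,y0=int(c[0]-60),int(c[1]-45)
for d in(0,4,6,8):
  b=[p[0]+d*1e-3*np.cos(y),p[1]+d*1e-3*np.sin(y),p[2]-.0074,y]
  print(d,((proj('side',W(b,[(-33.5,-23,0),(33.5,-23,0),(33.5,23,8)]))-[x0,y0]+.5)*6-.5).round(0).tolist())
f=W([*p,y],[(-16,-36.5,0),(16,-36.5,0)]);print(((proj('side',f)-[x0,y0]+.5)*6-.5).round(0).tolist())
E
```

```text
0 [[268.0, 325.0], [449.0, 329.0], [464.0, 240.0]]
4 [[279.0, 325.0], [460.0, 329.0], [475.0, 241.0]]
6 [[285.0, 325.0], [466.0, 329.0], [480.0, 241.0]]
8 [[290.0, 325.0], [471.0, 329.0], [485.0, 241.0]]
[[306.0, 331.0], [394.0, 333.0]]
```

```bash
python3 -m handwheel '[[[81,200,0],-30,42],[[81,200,0],-30,42],[[81,200,0],-30,42],[[81,200,0],-30,42],[[81,200,0],-30,42],[[81,200,0],-30,42],[[81,200,20],-30,42],[[81,200,27],-30,42],[[81,200,27],-30,42]]'
python3 - <<'E'
from ov import *
o=ctrl.observe(); print(o['ee_pos'],o['tool_rot'])
for n in('side','top'):
  im=eyes.snapshot(n); cv2.imwrite(f'pics/{n}3f.png',im[:,:,::-1])
  c=proj(n,[.53,-.08,.08])[0]; print(c);crop(n,im,c,120,90,6,f'pics/{n}3.png')
E
```

```text
time_s: 5.25
ee_pos: [0.4773, -0.0887, 0.0884]
tool_rot: [-3.14, 0.003, 0.176]
contact_force: [0.6, 0.6, -1.0]
grip_width: 0.0458
[ 0.4773009  -0.08871587  0.08841634] [-3.13988209  0.00327748  0.17571885]
[270.52436739 215.31976898]
[302.67824686 234.68108733]
```

View pics/side3.png

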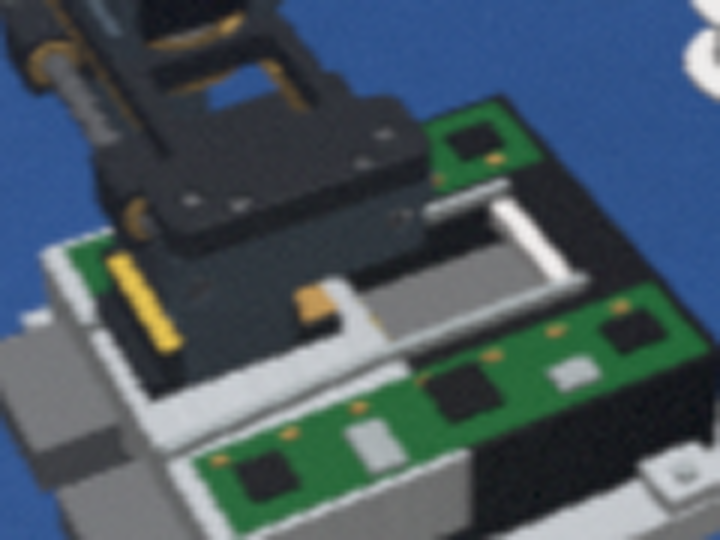

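View pics/top3.png

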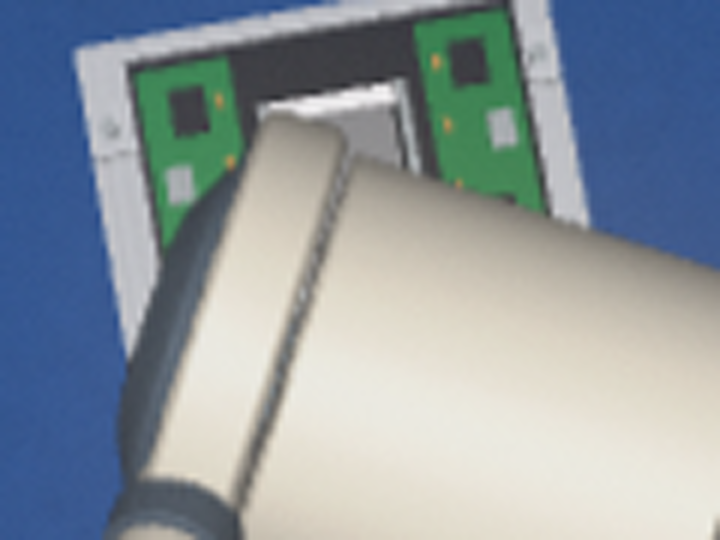

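```bash
python3 -m handwheel '[[[0,0,6],0,42],[[0,0,11],0,42],[[0,0,11],0,42]]'
python3 - <<'E'
from ov import *
o=ctrl.observe(); print(o['ee_pos'],o['contact_force'],o['ft_torque'])
for n in('side',):
  im=eyes.snapshot(n); cv2.imwrite(f'pics/{n}4f.png',im[:,:,::-1])
  c=proj(n,[.53,-.08,.08])[0]; print(c);crop(n,im,c,120,90,6,f'pics/{n}4.png')
E
```

```text
time_s: 5.65
ee_pos: [0.4782, -0.0891, 0.0784]
tool_rot: [-3.141, 0.001, 0.176]
contact_force: [-0.1, 0.2, -0.9]
grip_width: 0.0459
[ 0.47824078 -0.08912524  0.07842925] [-0.06430038  0.21390995 -0.90576615] [ 0.05783165 -0.04610816 -0.00393849]
[270.52436739 215.31976898]
```

View pics/side4.png

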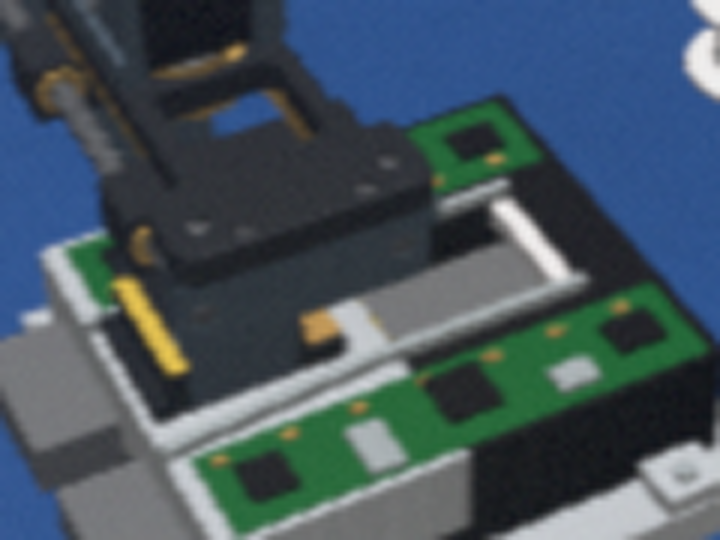

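```bash
for i in 1; do python3 -m handwheel '[[[0,0,2],0,42],[[0,0,4],0,42]]'; done;  python3 -m handwheel '[[[0,0,1],0,42],[[0,0,1],0,42]]';python3 -m handwheel '[[[0,0,1],0,42],[[0,0,1],0,42]]'
```

```text
time_s: 5.9
ee_pos: [0.4787, -0.0894, 0.075]
tool_rot: [3.141, -0.0, 0.176]
contact_force: [-0.3, 0.4, -0.3]
grip_width: 0.0458
time_s: 6.1
ee_pos: [0.4785, -0.0894, 0.0738]
tool_rot: [-3.142, 0.0, 0.176]
contact_force: [-0.4, 0.3, -0.5]
grip_width: 0.0456
time_s: 6.3
ee_pos: [0.4785, -0.0894, 0.0729]
tool_rot: [-3.142, 0.0, 0.176]
contact_force: [0.4, -0.6, -1.1]
grip_width: 0.0454
```

```bash
python3 -m handwheel '[[[0,0,1],0,42],[[0,0,1],0,42]]';python3 -m handwheel '[[[0,0,1],0,42],[[0,0,1],0,42]]'
```

```text
time_s: 6.5
ee_pos: [0.4785, -0.0893, 0.0718]
tool_rot: [-3.142, 0.0, 0.176]
contact_force: [0.2, 0.2, -0.9]
grip_width: 0.0458
time_s: 6.7
ee_pos: [0.4786, -0.0894, 0.0715]
tool_rot: [3.141, -0.0, 0.176]
contact_force: [-3.2, 0.7, 14.9]
grip_width: 0.0458
```

```bash
python3 -m handwheel '[[[0,0,-1],0,42],[[6,0,-1],0,42],[[12,0,-1],0,42],[[18,0,-1],0,42],[[20,0,-1],0,42]]' 15;python3 -m handwheel '[[[4,0,0],0,42],[[8,0,0],0,42],[[10,0,0],0,42]]'
```

```text
time_s: 7.2
ee_pos: [0.4984, -0.0853, 0.0716]
tool_rot: [-3.141, 0.001, 0.176]
contact_force: [-4.0, 3.1, -0.6]
grip_width: 0.0459
time_s: 7.5
ee_pos: [0.508, -0.0836, 0.0716]
tool_rot: [-3.141, 0.001, 0.176]
contact_force: [-3.8, 3.5, -0.8]
grip_width: 0.0459
```

```bash
python3 -m handwheel '[[[0,-1,0],0,42],[[4,-1,0],0,42],[[8,-1,0],0,42],[[10,-1,0],0,42]]'
python3 - <<'E'
from ov import *
o=ctrl.observe(); print(o['ee_pos'],o['contact_force'],o['ft_torque'])
for n in('side',):
  im=eyes.snapshot(n); cv2.imwrite(f'pics/{n}5f.png',im[:,:,::-1])
  c=proj(n,[.53,-.08,.08])[0]; print(c);crop(n,im,c,120,90,6,f'pics/{n}5.png')
E
```

```text
time_s: 7.9
ee_pos: [0.5186, -0.0814, 0.072]
tool_rot: [3.141, -0.001, 0.176]
contact_force: [-0.4, -0.2, -0.4]
grip_width: 0.0457
[ 0.51857229 -0.08143724  0.07204103] [-0.40641173 -0.19247895 -0.40065239] [ 0.00960356  0.0575138  -0.03171813]
[270.52436739 215.31976898]
```

View pics/side5.png

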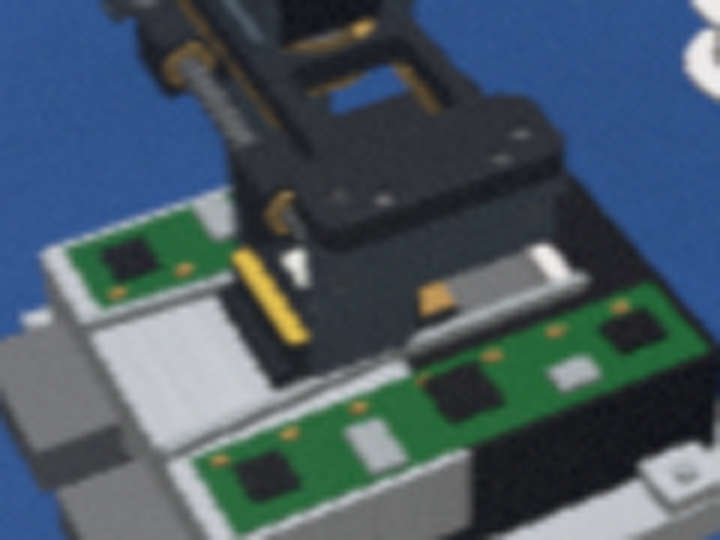

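```bash
python3 -m handwheel '[[[4,0,0],0,42],[[8,0,0],0,42],[[12,0,0],0,42],[[16,0,0],0,42],[[19,0,0],0,42],[[19,0,0],0,42]]'; python3 -m handwheel '[[[0,0,0],0,60],[[0,0,0],0,60],[[0,0,0],0,60],[[0,0,0],0,60],[[0,0,0],0,60]]'
python3 - <<'E'
from ov import *
o=ctrl.observe(); print(o['ee_pos'],o['contact_force'],o['ft_torque'])
for n in('side',):
  im=eyes.snapshot(n); cv2.imwrite(f'pics/{n}6f.png',im[:,:,::-1])
  c=proj(n,[.53,-.08,.08])[0]; print(c);crop(n,im,c,120,90,6,f'pics/{n}6.png')
E
```

```text
time_s: 8.55
ee_pos: [0.5369, -0.078, 0.0719]
tool_rot: [3.141, -0.0, 0.176]
contact_force: [-0.1, -0.3, -0.1]
grip_width: 0.0458
time_s: 9.05
ee_pos: [0.5364, -0.0781, 0.072]
tool_rot: [3.142, -0.0, 0.176]
contact_force: [0.4, -0.1, 0.3]
grip_width: 0.06
[ 0.53643045 -0.07810142  0.0719516 ] [ 0.44613921 -0.14928183  0.31975449] [-0.05340185  0.01562089  0.01820475]
[270.52436739 215.31976898]
```

View pics/side6.png

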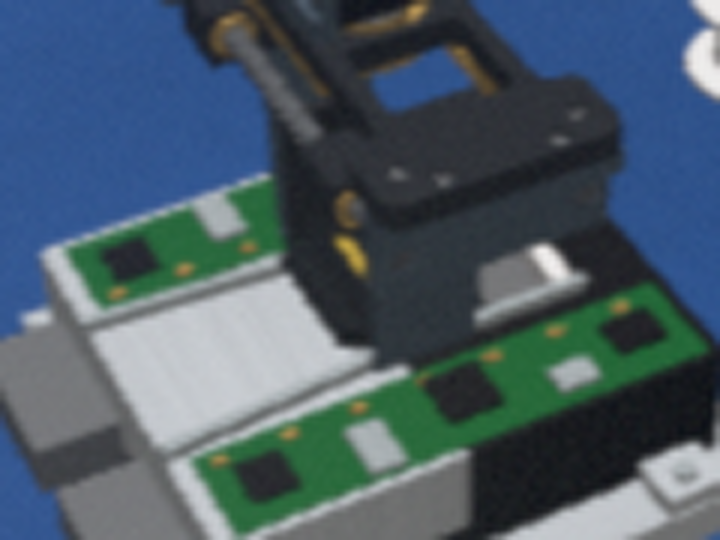

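```bash
python3 -m handwheel '[[[0,0,-30],0,62],[[-40,0,-60],0,62],[[-80,0,-60],0,62],[[-80,0,-60],0,62],[[-80,0,-60],0,62]]'
python3 - <<'E'
from ov import *
o=ctrl.observe(); print(o['ee_pos'],o['contact_force'],o['ft_torque'])
for n in('side','top'):
  im=eyes.snapshot(n); cv2.imwrite(f'pics/{n}7f.png',im[:,:,::-1])
  c=proj(n,[.53,-.08,.08])[0]; print(c);crop(n,im,c,120,90,6,f'pics/{n}7.png')
E
```

```text
time_s: 9.6
ee_pos: [0.4574, -0.0922, 0.1323]
tool_rot: [3.141, -0.001, 0.175]
contact_force: [0.1, -0.1, -0.1]
grip_width: 0.0621
[ 0.45744195 -0.09220122  0.13230806] [ 0.07726959 -0.10774811 -0.0802251 ] [ 0.05664522 -0.01381263  0.05480047]
[270.52436739 215.31976898]
[302.67824686 234.68108733]
```

View pics/side7.png

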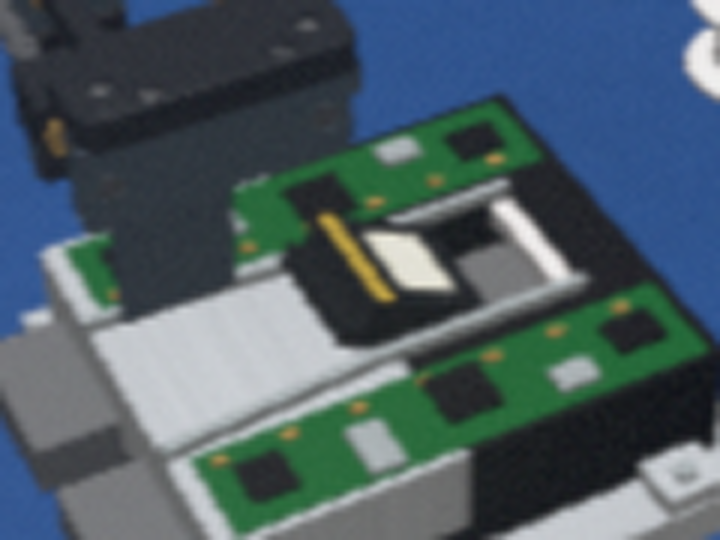

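View pics/top7.png

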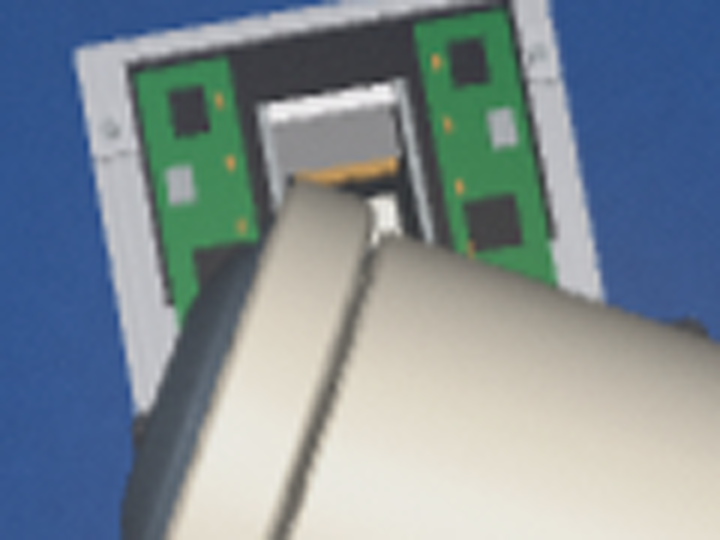

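```bash
python3 -m handwheel '[[[25,0,0],0,0],[[25,0,0],0,0],[[25,0,0],0,0],[[25,0,0],0,0],[[25,0,0],0,0],[[25,0,30],0,0],[[25,0,55],0,0],[[25,0,62],0,0],[[25,0,62],0,0],[[25,0,62],0,0]]' 10
python3 - <<'E'
from ov import *
for n in('side',):
  im=eyes.snapshot(n); cv2.imwrite(f'pics/{n}8f.png',im[:,:,::-1])
  c=proj(n,[.53,-.08,.08])[0]; crop(n,im,c,120,90,6,f'pics/{n}8.png')
E
```

```text
time_s: 10.7
ee_pos: [0.4826, -0.0878, 0.0707]
tool_rot: [3.141, -0.001, 0.175]
contact_force: [0.2, 0.1, 0.2]
grip_width: 0.0005
```

View pics/side8.png

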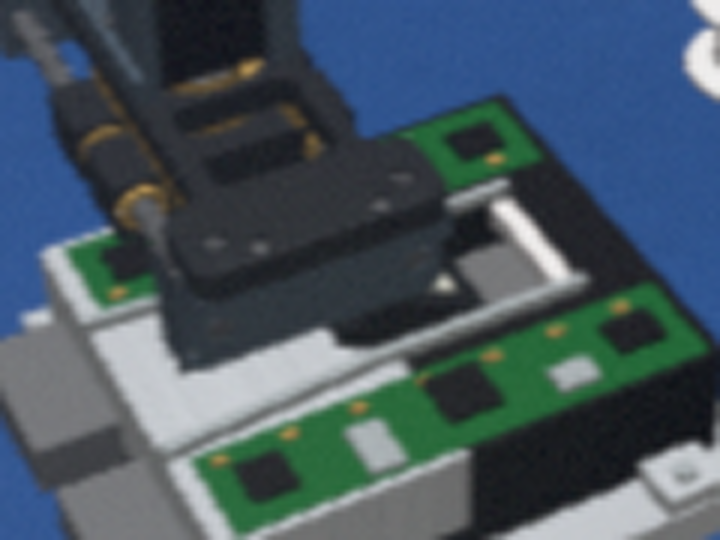

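```bash
python3 - <<'E'
from ov import *
o=ctrl.observe();p=o['ee_pos'];y=o['tool_rot'][2]
c=proj('side',[.53,-.08,.08])[0]; x0,y0=int(c[0]-60),int(c[1]-45)
f=W([*p,y],[(-16,-13.5,0),(16,-13.5,0),(16,-13.5,40),(-16,-13.5,40),(-16,13.5,0)]);print(((proj('side',f)-[x0,y0]+.5)*6-.5).round(0).tolist())
im=cv2.imread('pics/side8f.png')[:,:,::-1]; crop('side',im,(x0+45,y0+50),60,45,13,'pics/side8z.png')
E
```

```text
[[204.0, 385.0], [295.0, 352.0], [290.0, 261.0], [194.0, 295.0], [171.0, 332.0]]
```

View pics/side8z.png

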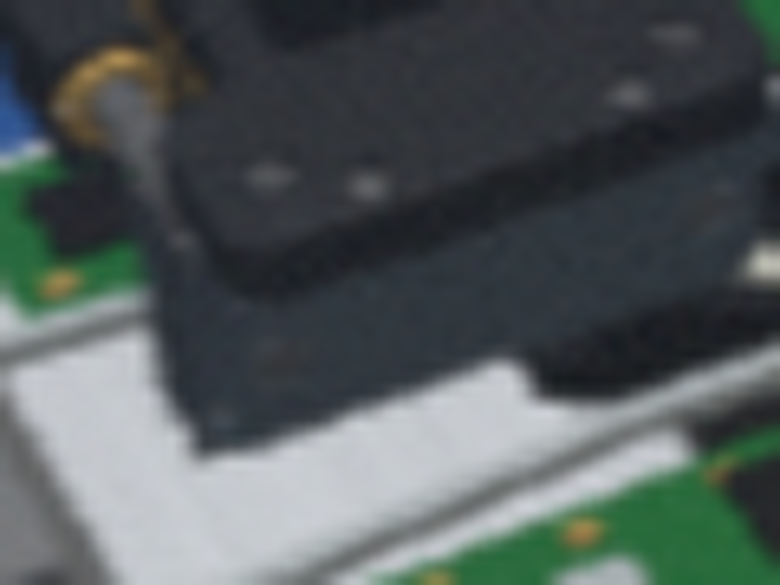

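```bash
python3 -m handwheel '[[[0,0,2],0,0],[[0,0,2],0,0]]'; python3 -m handwheel '[[[3,0,0],0,0],[[5,0,0],0,0]]'; python3 -m handwheel '[[[3,0,0],0,0],[[5,0,0],0,0]]'
```

```text
time_s: 10.95
ee_pos: [0.4826, -0.0877, 0.0684]
tool_rot: [3.141, -0.001, 0.176]
contact_force: [0.9, 0.5, -0.5]
grip_width: 0.0003
time_s: 11.15
ee_pos: [0.4876, -0.0868, 0.0682]
tool_rot: [3.141, -0.0, 0.175]
contact_force: [-0.7, 0.1, 0.3]
grip_width: 0.0005
time_s: 11.35
ee_pos: [0.4926, -0.0859, 0.068]
tool_rot: [3.142, -0.0, 0.176]
contact_force: [0.4, -0.2, 0.8]
grip_width: 0.0007
```

```bash
python3 -m handwheel '[[[3,0,0],0,0],[[5,0,0],0,0]]'; python3 -m handwheel '[[[3,0,0],0,0],[[5,0,0],0,0]]';python3 -m handwheel '[[[3,0,0],0,0],[[5,0,0],0,0]]'
python3 - <<'E'
from ov import *
for n in('side','top'):
  im=eyes.snapshot(n); cv2.imwrite(f'pics/{n}9f.png',im[:,:,::-1])
  c=proj(n,[.53,-.08,.08])[0]; crop(n,im,c,120,90,6,f'pics/{n}9.png')
E
```

```text
time_s: 11.55
ee_pos: [0.4973, -0.085, 0.0679]
tool_rot: [-3.142, 0.0, 0.176]
contact_force: [0.1, -0.3, -1.5]
grip_width: 0.0006
time_s: 11.75
ee_pos: [0.5022, -0.0841, 0.0679]
tool_rot: [3.142, 0.0, 0.176]
contact_force: [-0.4, 0.3, -0.2]
grip_width: 0.0003
time_s: 11.95
ee_pos: [0.5072, -0.0833, 0.0679]
tool_rot: [3.142, -0.0, 0.175]
contact_force: [-0.3, 0.4, 0.9]
grip_width: 0.0005
```

View pics/side9.png

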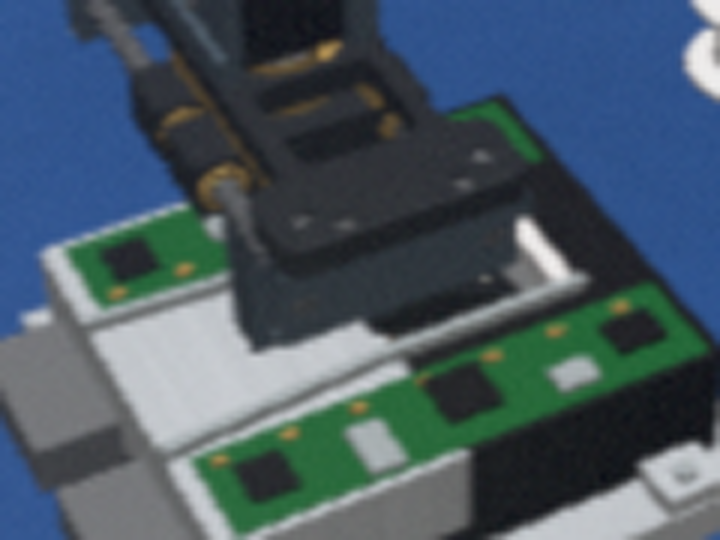

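View pics/top9.png

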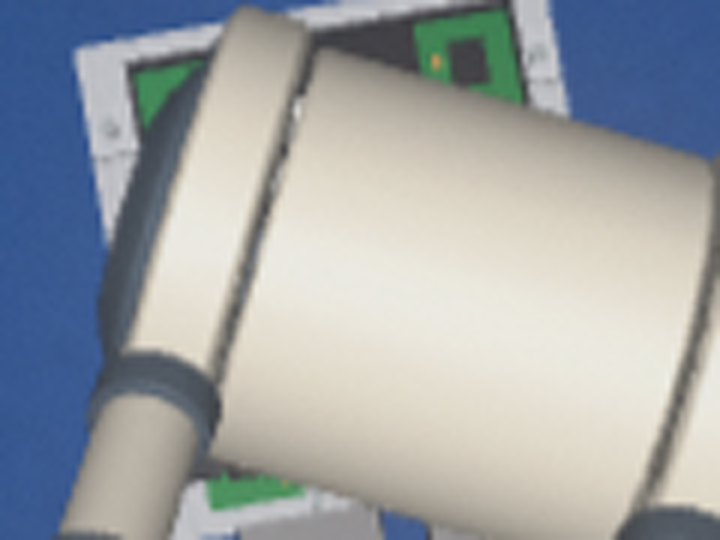

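```bash
python3 -m handwheel '[[[3,0,0],0,0],[[5,0,0],0,0]]'; python3 -m handwheel '[[[2,0,0],0,0],[[3,0,0],0,0]]';python3 -m handwheel '[[[2,0,0],0,0],[[3,0,0],0,0]]'
python3 - <<'E'
from ov import *
for n in('side',):
  im=eyes.snapshot(n); cv2.imwrite(f'pics/{n}10f.png',im[:,:,::-1])
  c=proj(n,[.53,-.08,.08])[0]; crop(n,im,c,120,90,6,f'pics/{n}10.png')
E
```

```text
time_s: 12.25
ee_pos: [0.5121, -0.0824, 0.068]
tool_rot: [3.142, -0.0, 0.175]
contact_force: [-0.2, 1.5, -0.3]
grip_width: 0.0007
time_s: 12.45
ee_pos: [0.515, -0.0819, 0.0679]
tool_rot: [3.142, -0.0, 0.176]
contact_force: [-0.2, -0.0, -0.4]
grip_width: 0.0008
time_s: 12.65
ee_pos: [0.5179, -0.0814, 0.068]
tool_rot: [3.142, -0.0, 0.176]
contact_force: [-0.9, -0.0, -1.1]
grip_width: 0.0003
```

View pics/side10.png

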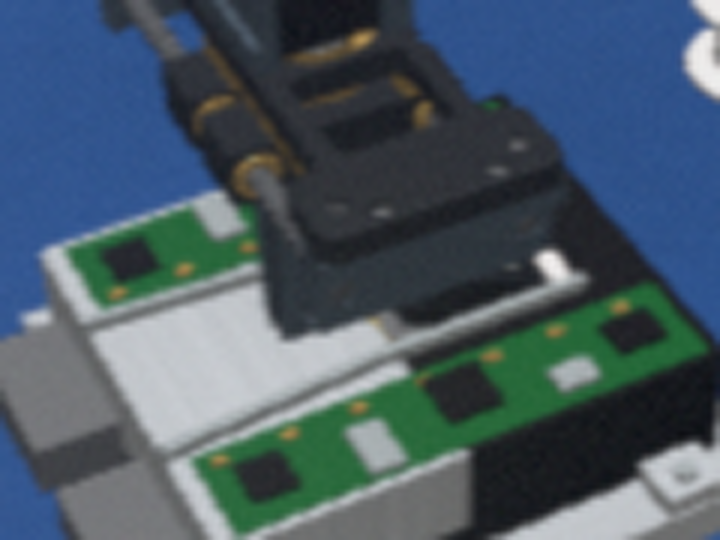

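```bash
python3 -m handwheel '[[[-10,0,0],0,0],[[-40,0,-40],0,0],[[-85,0,-60],0,0],[[-85,0,-60],0,0],[[-85,0,-60],0,0]]'
python3 - <<'E'
from ov import *
for n in('side','top'):
  im=eyes.snapshot(n); cv2.imwrite(f'pics/{n}11f.png',im[:,:,::-1])
  c=proj(n,[.53,-.08,.08])[0]; crop(n,im,c,120,90,6,f'pics/{n}11.png')
E
```

```text
time_s: 13.2
ee_pos: [0.4333, -0.0965, 0.1285]
tool_rot: [3.141, -0.001, 0.175]
contact_force: [0.3, -0.3, -1.3]
grip_width: 0.0005
```

View pics/side11.png

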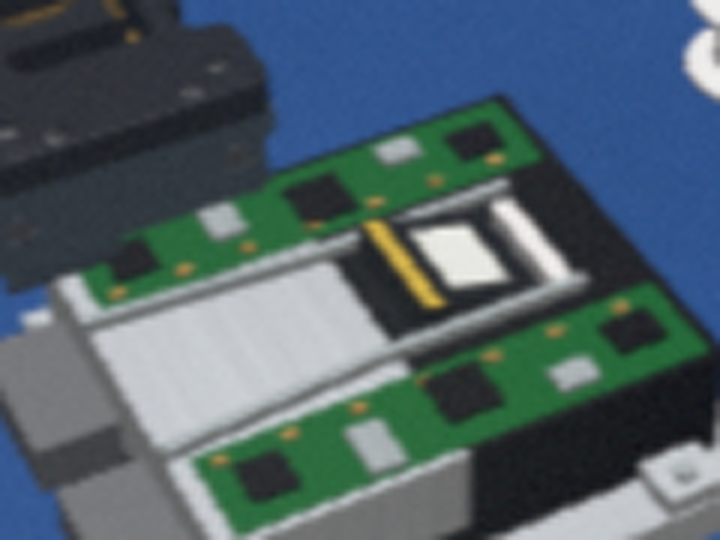

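View pics/top11.png

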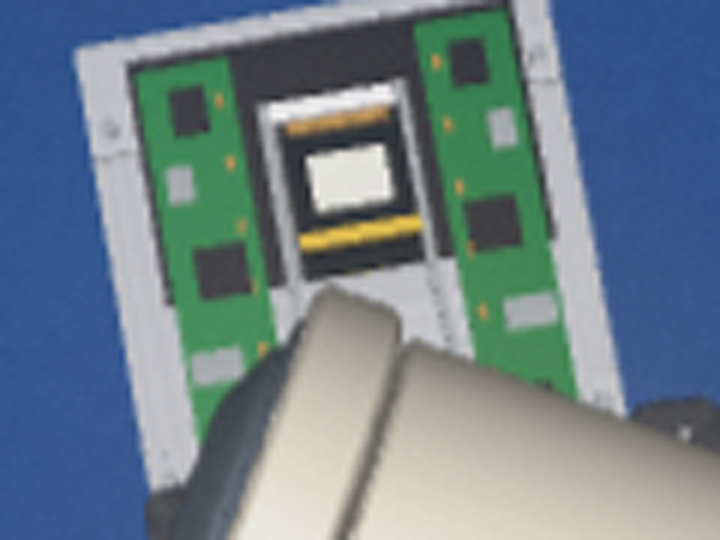

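```bash
python3 -m handwheel '[[[50,0,0],0,0],[[100,0,0],0,0],[[123,0,15],0,0],[[123,0,38],0,0],[[123,0,40],0,0],[[123,0,40],0,0]]';python3 -m handwheel '[[[0,0,3],0,0],[[0,0,5],0,0]]';python3 -m handwheel '[[[0,0,2],0,0],[[0,0,3],0,0]]';python3 -m handwheel '[[[0,0,2],0,0],[[0,0,2],0,0]]'
```

```text
time_s: 13.9
ee_pos: [0.5546, -0.0744, 0.0871]
tool_rot: [-3.141, 0.002, 0.176]
contact_force: [0.9, -0.3, 0.6]
grip_width: 0.0004
time_s: 14.1
ee_pos: [0.5553, -0.0749, 0.0836]
tool_rot: [3.141, -0.001, 0.175]
contact_force: [0.4, -0.8, 0.2]
grip_width: 0.0005
time_s: 14.3
ee_pos: [0.5552, -0.0749, 0.0802]
tool_rot: [3.141, -0.0, 0.175]
contact_force: [-0.2, -0.2, 0.2]
grip_width: 0.0005
time_s: 14.5
ee_pos: [0.5553, -0.0748, 0.0779]
tool_rot: [3.141, -0.0, 0.175]
contact_force: [0.9, 0.4, 0.5]
grip_width: 0.0003
```

```bash
for i in 1; do python3 -m handwheel '[[[0,0,2],0,0],[[0,0,2],0,0]]';python3 -m handwheel '[[[0,0,2],0,0],[[0,0,2],0,0]]';python3 -m handwheel '[[[0,0,1],0,0],[[0,0,1],0,0]]';python3 -m handwheel '[[[0,0,1],0,0],[[0,0,1],0,0]]'; done
```

```text
time_s: 14.7
ee_pos: [0.5553, -0.0748, 0.0758]
tool_rot: [3.141, -0.0, 0.176]
contact_force: [0.6, 0.1, 1.2]
grip_width: 0.0005
time_s: 14.9
ee_pos: [0.5552, -0.0748, 0.0738]
tool_rot: [-3.142, 0.0, 0.176]
contact_force: [1.2, 0.5, 1.9]
grip_width: 0.0005
time_s: 15.1
ee_pos: [0.555, -0.0747, 0.0729]
tool_rot: [-3.142, 0.0, 0.176]
contact_force: [0.7, -0.4, 2.7]
grip_width: 0.0009
time_s: 15.3
ee_pos: [0.5549, -0.0747, 0.0719]
tool_rot: [-3.141, 0.0, 0.175]
contact_force: [-0.0, -0.6, -0.1]
grip_width: 0.0003
```

```bash
python3 -m handwheel '[[[0,0,1],0,0],[[0,0,1],0,0]]';python3 -m handwheel '[[[0,0,1],0,0],[[0,0,1],0,0]]';python3 -m handwheel '[[[0,0,1],0,0],[[0,0,1],0,0]]'
```

```text
time_s: 15.5
ee_pos: [0.5549, -0.0747, 0.0706]
tool_rot: [-3.141, 0.001, 0.176]
contact_force: [-0.3, 0.3, 0.0]
grip_width: 0.0003
time_s: 15.7
ee_pos: [0.555, -0.0747, 0.0697]
tool_rot: [-3.141, 0.0, 0.176]
contact_force: [-0.6, 0.4, -0.2]
grip_width: 0.0007
time_s: 15.9
ee_pos: [0.5551, -0.0747, 0.0688]
tool_rot: [-3.142, 0.0, 0.176]
contact_force: [-0.7, -0.8, 0.2]
grip_width: 0.0005
```

```bash
python3 -m handwheel '[[[0,0,1],0,0],[[0,0,1],0,0]]';python3 -m handwheel '[[[0,0,1],0,0],[[0,0,1],0,0]]'
python3 - <<'E'
from ov import *
for n in('side',):
  im=eyes.snapshot(n); cv2.imwrite(f'pics/{n}12f.png',im[:,:,::-1])
  c=proj(n,[.53,-.08,.08])[0]; crop(n,im,c,120,90,6,f'pics/{n}12.png')
E
```

```text
time_s: 16.1
ee_pos: [0.5551, -0.0747, 0.0678]
tool_rot: [-3.142, 0.0, 0.176]
contact_force: [0.2, -0.3, 0.9]
grip_width: 0.0004
time_s: 16.3
ee_pos: [0.5551, -0.0747, 0.0668]
tool_rot: [-3.142, 0.0, 0.175]
contact_force: [-0.9, -0.7, -0.3]
grip_width: 0.0003
```

View pics/side12.png

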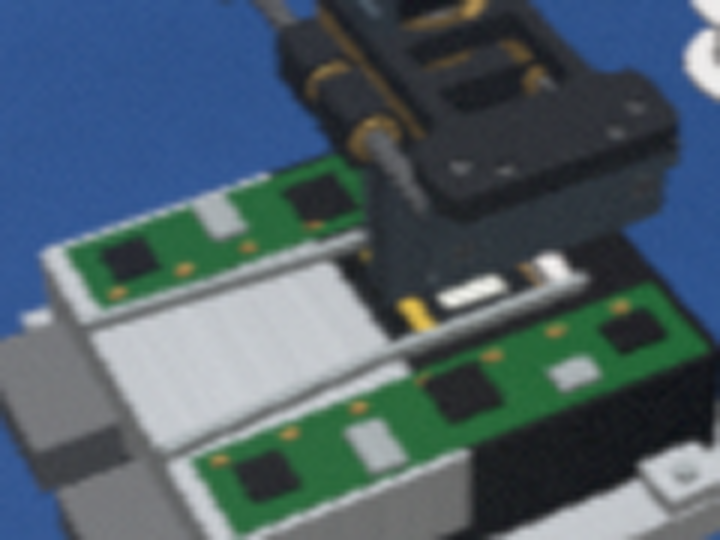

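```bash
python3 -m handwheel '[[[0,0,1],0,0],[[0,0,1],0,0]]';python3 -m handwheel '[[[0,0,1],0,0],[[0,0,1],0,0]]';python3 -m handwheel '[[[0,0,1],0,0],[[0,0,1],0,0]]'
```

```text
time_s: 16.55
ee_pos: [0.5552, -0.0747, 0.0659]
tool_rot: [-3.142, 0.0, 0.176]
contact_force: [0.2, -0.6, 0.1]
grip_width: 0.0003
time_s: 16.75
ee_pos: [0.5551, -0.0747, 0.0648]
tool_rot: [-3.142, 0.0, 0.176]
contact_force: [0.4, 0.6, 0.1]
grip_width: 0.0008
time_s: 16.95
ee_pos: [0.5552, -0.0747, 0.0638]
tool_rot: [-3.142, 0.0, 0.176]
contact_force: [-0.2, -0.5, 1.1]
grip_width: 0.0006
```

```bash
python3 -m handwheel '[[[0,0,1],0,0],[[0,0,1],0,0]]';python3 -m handwheel '[[[0,0,1],0,0],[[0,0,1],0,0]]'
```

```text
time_s: 17.15
ee_pos: [0.5552, -0.0748, 0.0634]
tool_rot: [3.141, -0.0, 0.176]
contact_force: [-2.5, 1.1, 11.4]
grip_width: 0.0005
time_s: 17.35
ee_pos: [0.5553, -0.0747, 0.0633]
tool_rot: [3.141, -0.001, 0.176]
contact_force: [-8.9, 1.8, 30.3]
grip_width: 0.0005
```

```bash
python3 - <<'E'
from ov import *
print(ctrl.observe()['contact_force'],ctrl.observe()['ft_torque'])
for n in('side',):
  im=eyes.snapshot(n); cv2.imwrite(f'pics/{n}13f.png',im[:,:,::-1])
  c=proj(n,[.55,-.08,.07])[0]; crop(n,im,c,80,60,10,f'pics/{n}13.png')
E
```

```text
[-8.85613915  1.75559142 30.29737489] [ 0.3652136   1.47458107 -0.02283684]
```

View pics/side13.png

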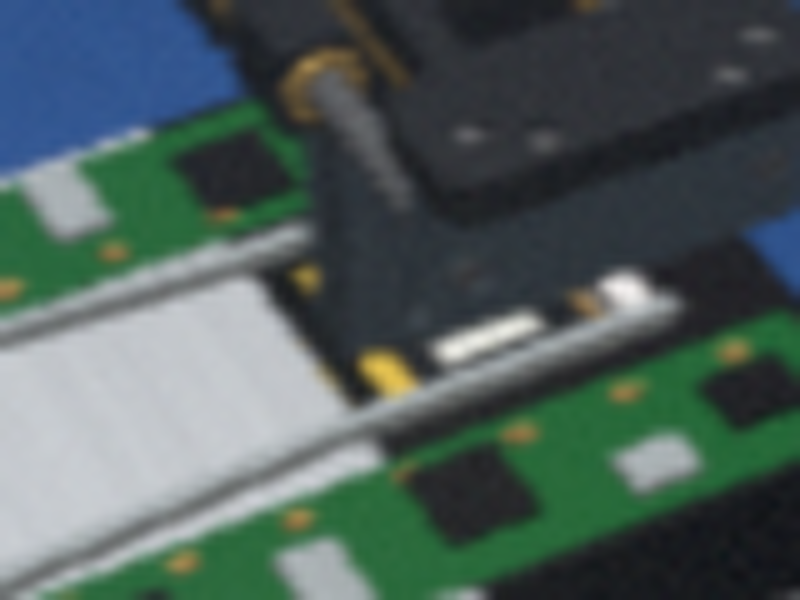

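```bash
python3 -m handwheel '[[[0,0,-10],0,0],[[-30,0,-50],0,0],[[-80,0,-70],0,0],[[-123,0,-70],0,0],[[-123,0,-70],0,0],[[-123,0,-70],0,0]]'
python3 - <<'E'
from ov import *
for n in('side','top'):
  im=eyes.snapshot(n); cv2.imwrite(f'pics/{n}14f.png',im[:,:,::-1])
  c=proj(n,[.55,-.08,.07])[0]; crop(n,im,c,80,60,10,f'pics/{n}14.png')
E
```

```text
time_s: 18.0
ee_pos: [0.4337, -0.0965, 0.1324]
tool_rot: [3.141, -0.001, 0.175]
contact_force: [0.7, -0.9, 0.5]
grip_width: 0.0002
```

View pics/side14.png

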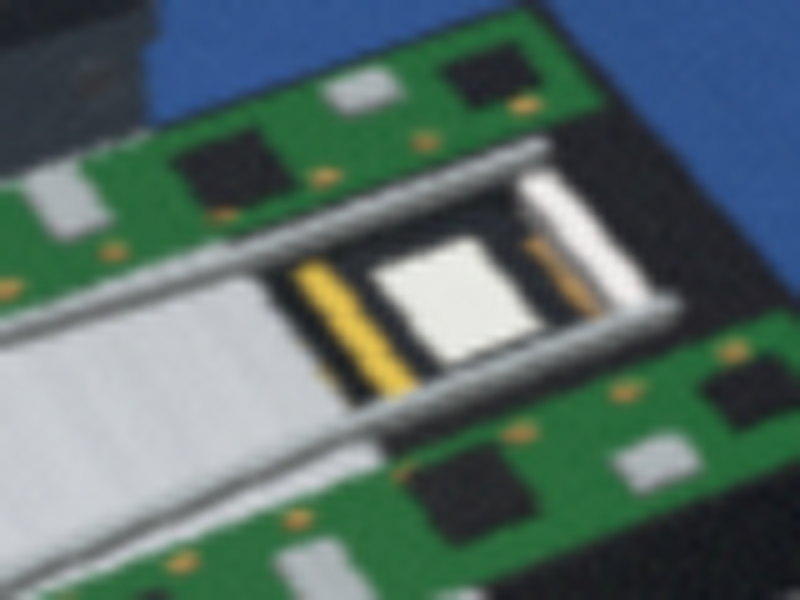

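View pics/top14.png

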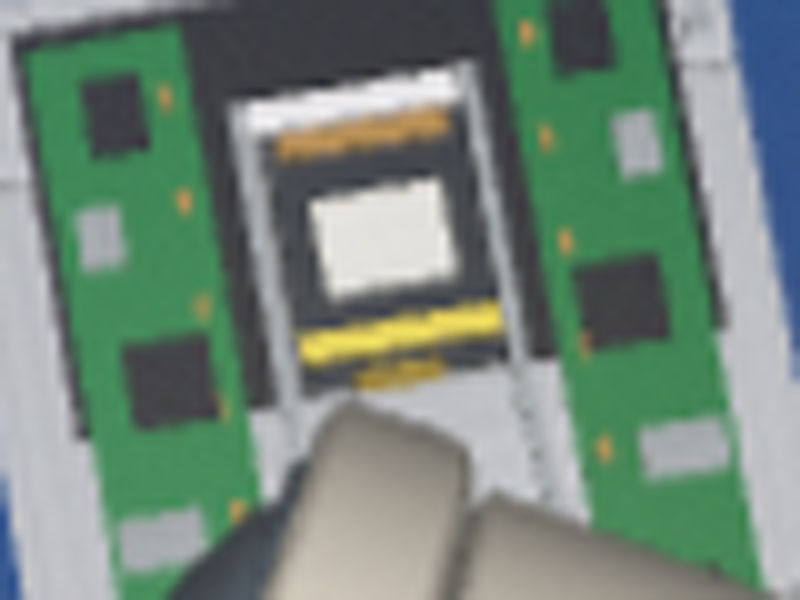

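```bash
cat > chk.py <<'E'
from ov import *
for n in('side','top'):
  im=cv2.imread(f'pics/{n}14f.png')[:,:,::-1]
  c=proj(n,[.55,-.08,.07])[0]; x0,y0=int(c[0]-40),int(c[1]-30)
  # image shift so that rails/deck edge match: measured deck-recess edge corners
  obs={'side':[(256,278),(352,408)],'top':[(288,400),(522,362)]}[n]
  P=W([.5415,-.078,.0183,np.radians(10.1)],[(-10,24.5,46),(-10,-24.5,46)])
  pp=(proj(n,P)-[x0,y0]+.5)*10-.5; sh=(np.array(obs)-pp).mean(0); print(n,pp.round().tolist(),sh.round(1))
  k=cv2.resize(im[y0:y0+60,x0:x0+80],None,fx=10,fy=10,interpolation=cv2.INTER_CUBIC); k=np.ascontiguousarray(k)
  def dr(pose,L,col):
    for l in L:
      u=(proj(n,W(pose,l))-[x0,y0]+.5)*10-.5+sh; cv2.polylines(k,[np.round(u).astype(int)],False,col,1)
  U0=[.5415,-.078,.0183,np.radians(10.1)]
  dr(U0,UL[1:],(255,0,255))
  for drop,col in((1,(0,255,255)),):
    S0=W(U0,[(24.75,0,26-drop)])[0]
    dr([*S0,U0[3]],[ML[1],[(-33.5,23,8),(-33.5,-23,8)],[(19.5,23,8),(19.5,-23,8)]],col)
  # tail raised 9 mm
  th=np.arcsin(9/67.)
  rot=lambda q:(58.25+(q[0]-33.5)*np.cos(th)+q[2]*np.sin(th),q[1],25-(q[0]-33.5)*np.sin(th)+q[2]*np.cos(th))
  dr(U0,[[rot(q) for q in ML[1]]],(255,60,60))
  cv2.imwrite(f'pics/{n}15.png',k[:,:,::-1])
E
python3 chk.py
```

```text
side [[266.0, 277.0], [375.0, 431.0]] [-16.6 -10.9]
top [[300.0, 406.0], [513.0, 369.0]] [-1.8 -6.2]
```

View pics/side15.png

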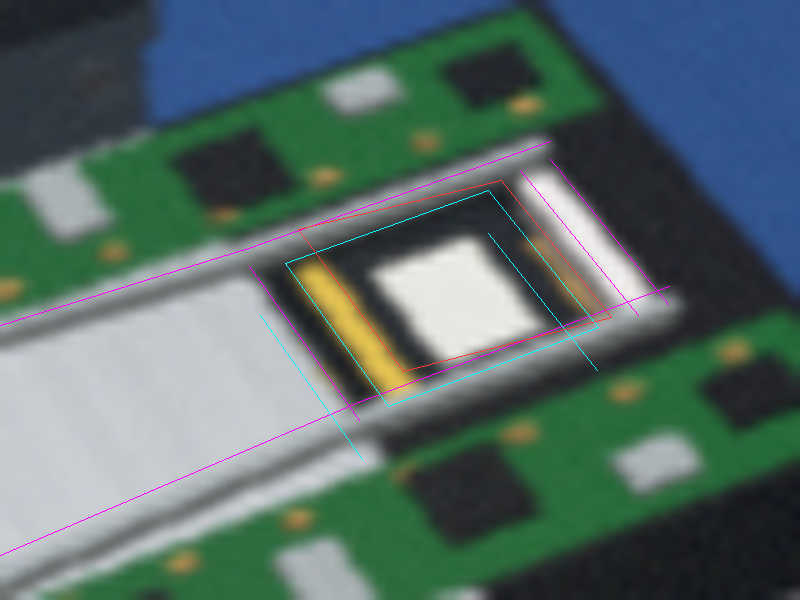

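View pics/top15.png

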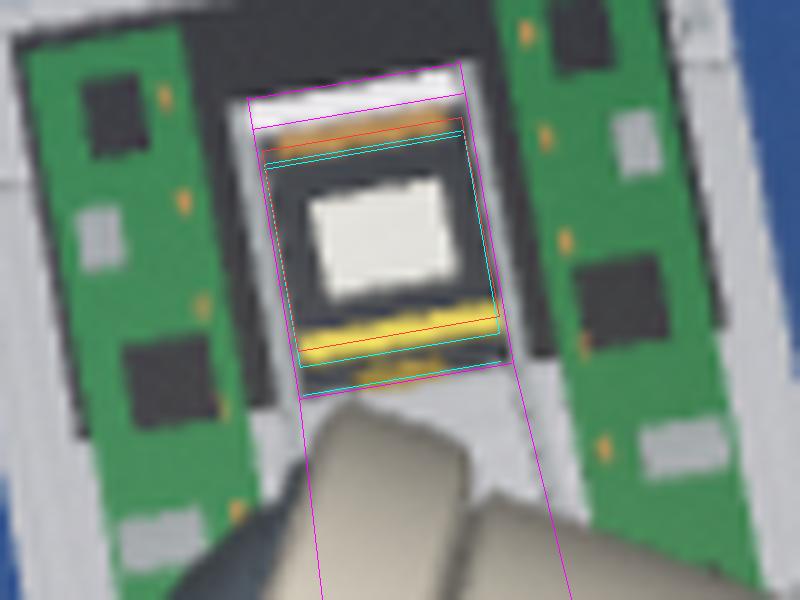

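```bash
python3 - <<'E'
from ov import *
a=[]
for f in('top0','top11f','top14f'):
  im=cv2.imread(f'pics/{f}.png'); k=im[224:244,288:316]; a.append(cv2.resize(k,None,fx=9,fy=9,interpolation=cv2.INTER_CUBIC))
cv2.imwrite('pics/latch.png',np.hstack(a))
E
```

```text
(no output)
```

View pics/latch.png

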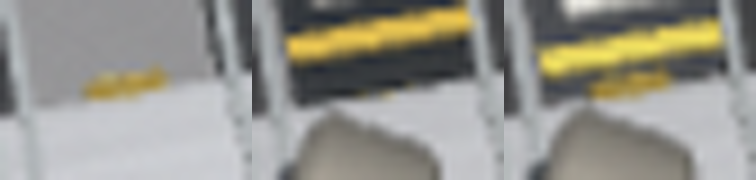

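```bash
python3 -c "
from station import ctrl
o=ctrl.observe();print(o['time_s'],o['contact_force']);print(ctrl.sign_off())"
```

```text
18.1 [ 1.01542088 -0.07594005  0.04436686]
the job is handed in; nothing more can be done
None
```

The module is in the recess with its nose under the white lip and the yellow latch back over its tail. I handed the job in at 18.1 s with the robot clear of the unit.

- **How it went:** I gripped the module across its sides, set it down on the deck between the rails and slid it forward until its nose tipped into the recess. Closed fingers behind the tail then pushed the nose under the lip. The final press met a firm stop, with about 30 N at the wrist.
- **Latch:** in the top view it shows at the same place and to the same extent as in the first picture, now over the tail ledge.
- **Flatness:** the module's edges match a model of it lying flat. The match is within about 0.5 px at the stripe and about 1 px at the gold edge in the top view. A model with the tail raised did not fit the side view. The top came to rest about 1 mm below the deck, so the inner frame seems to sit about 1 mm low.
- **What disagreed:** the two cameras differed by 2 to 4 mm in locating the unit, so I relied on feel and on comparing pictures close up. I saw no clear 5 to 15 N peak as the latch gave way, only about 3 N and then the firm stop. That the latch snapped over rests on the pictures. I did not run a separate touch test to confirm the module is flat.
- **Other things on the bench:** no planned path touched the bystanders or the red look-alike. I did not check them again one by one at the end.

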